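# Show a washed measuring beaker to the inspection camera

### The job

First switch on the inspection camera's lamp by pushing its toggle lever fully over, away from the robot. Then lift the tallest of the three white measuring beakers off its peg on the drain rack and hold it in the air before the camera so that the lens looks straight into its open mouth: mouth centred in front of the lens and about 90 mm from it, beaker in line with the lens. Leave everything else where it stands, and finish while holding the beaker still there: do not put it down or let go.

Things in the scene. Friction and masses are not known exactly. Their poses are not given: they have to be found in the camera images.
- beaker_tall_center (a point): Centre (half-way up) of the tallest beaker, the target: a round white plastic measuring beaker, 110 mm high, 50 mm outside diameter (54 mm at the lip round its mouth), wall 3 mm, about 60 g, on one of the three pegs of the drain rack, upside down: mouth down, closed base up. The frame's z axis runs along the beaker from mouth to closed base (straight up at the start). Which peg it stands on varies.
- beaker_tall_mouth (a point): Centre of the tall beaker's open mouth, in the plane of its rim, 55 mm below the centre point along its z axis. Same axes.
- beaker_mid_center (a point): Centre of the middle beaker, white, 75 mm high, 58 mm diameter (62 mm at the lip), upside down on another peg. Leave it.
- beaker_short_center (a point): Centre of the short beaker, white, 55 mm high, 48 mm diameter (52 mm at the lip), upside down on another peg. Leave it.
- drain_rack: Fixed steel drain rack, 170 mm (its x) by 360 mm (its y), origin at the centre of its underside on the counter. Its deck, on which the beakers' rims rest, is 20 mm up; a rim round it rises to 28 mm. Three upright pegs, 10 mm diameter, on the rack's y axis at y = -110, 0 and +110 mm, their tops 40 mm above the deck (60 mm above the counter).
- viewer: Fixed inspection camera stand: dark steel base plate 14 mm thick, 200 mm (its x) by 130 mm (its y), origin on the counter under the plate, 10 mm on the robot's side of its middle. Its -x side faces the robot. The head stands on a short post; the plate has an arm on the +y side that carries the lamp's toggle lever.
- viewer_head: The camera head on that stand: black cylinder, 72 mm diameter at its front and 67 mm long, with a white ring lamp round a dark lens. Origin at the centre of the lens's front face, 115 mm above the counter; its z axis is the line of sight, pointing out of the lens, up and towards the robot, leaning 25 degrees from vertical towards the stand's -x. Its y axis is level. The beaker's mouth belongs on this axis, 90 mm out, with the beaker's z axis along the head's z axis.
- lamp_lever (a joint): Angle of the lamp's toggle lever: 0 leaning to the stand's -x (towards the robot, lamp off), about 0.5 upright, 1.0 fully over to the stand's +x (lamp on). Starts between 0 and 0.25, stays where it is left.
- lamp_lever_tip (a point): Centre of the black ball, 26 mm diameter, at the tip of the lamp's toggle lever. The lever is 80 mm long and swings about the stand's y axis; its pivot, on a small grey block beside the head, is 40 mm towards the robot (-x) and 95 mm to +y of the stand's origin, 36 mm above the counter. A light push (under 2 N) on the ball moves it.
- syrup_bottle: Amber bottle, 64 mm diameter, 160 mm high, standing beyond the rack; origin at the centre of its underside. Leave it.
- ointment_jar: Closed white jar, 60 mm diameter, 50 mm high, beyond the rack; origin under it. Leave it.
Things that resemble listed ones, but are neither listed nor needed, are in the scene too. What is shaped like the part that bears beaker_tall_center but green is not meant.

How it is judged:
On the way, in this order (a step that is already met when the one before it is completed fails the run):
1. the lamp lever is pushed fully over (value of joint lamp_lever above 0.85 rad), for 0.2 s.
2. the tall beaker is lifted clear of its peg in the gripper (height (world z) of beaker_tall_mouth above 0.07 m and contact force between the fingers and beaker_tall above 1 N), for 0.2 s.
At the end, for the whole second after the job is handed in: Gripper holds the tall beaker still, clear of rack and camera: mouth towards the lens, 70-110 mm out, within 18 mm of the lens axis in the head's x and y, axes within 0.2 rad; lever beyond 0.85 rad; the other beakers, bottle and jar moved less than 20 mm (x of beaker_tall_mouth in the frame of viewer_head between -0.018 and 0.018 m and y of beaker_tall_mouth in the frame of viewer_head between -0.018 and 0.018 m and z of beaker_tall_mouth in the frame of viewer_head between 0.07 and 0.11 m and z of beaker_tall_center in the frame of viewer_head above 0.12 m and angle between the z axis of beaker_tall_center and the z axis of viewer_head, either way round below 0.2 rad and contact force between the fingers and beaker_tall above 1 N and contact force between beaker_tall and viewer below 0.1 N and contact force between beaker_tall and drain_rack below 0.1 N and linear speed of beaker_tall below 0.03 m/s and angular speed of beaker_tall below 0.2 rad/s and value of joint lamp_lever above 0.85 rad and distance of each of beaker_mid_center, beaker_short_center, syrup_bottle, ointment_jar from where it was at the start of the episode below 0.02 m); the arm keeps its last pose, push and grip.
It fails at once if the middle beaker is knocked away or tipped (distance of beaker_mid_center from where it was at the start of the episode above 0.02 m or angle between beaker_mid_center's own z axis and vertical above 0.3 rad).
It fails at once if the short beaker is knocked away or tipped (distance of beaker_short_center from where it was at the start of the episode above 0.02 m or angle between beaker_short_center's own z axis and vertical above 0.3 rad).
It fails at once if the syrup bottle is knocked away or tipped (distance of syrup_bottle from where it was at the start of the episode above 0.02 m or angle between syrup_bottle's own z axis and vertical above 0.3 rad).
It fails at once if the ointment jar is knocked away or tipped (distance of ointment_jar from where it was at the start of the episode above 0.02 m or angle between ointment_jar's own z axis and vertical above 0.3 rad).
It also fails if it takes over 45 s, if anything falls off the work surface, if the arm or the gripper's body presses on something with over 40 N, if the wrist force passes 120 N, or if a joint passes its speed limit or range.

### The arm

A 6-joint arm with a two-finger parallel gripper is mounted at the origin on the work surface. World frame = base frame: x ahead of the robot, y to its left, z up, the work surface at z = 0. Lengths are in m, angles in rad, forces in N, time in s.
With the tool pointing down it reaches from about 0.35 to 0.975 m from the base axis. Payload 4.9 kg.
Tool frame: the origin (TCP) lies on the centre line of the jaws, within the pads' length; the fingertips stand 17 mm ahead of it and the grasp point (between the pads) lies 2 mm behind it (ctrl.tcp_to_tips is the x of the fingertips in the tool frame, in m); x points along the fingers, z is the direction in which the jaws open and shut, and the axes are right-handed (so a half turn about x gives the same grasp; the last joint's range is limited). The gripper opens to 85 mm and grips with 20 to 120 N. Pads are 22 mm wide; open, the fingers measure 114 mm over their backs; the gripper's body (76 mm by 85 mm) begins 54 mm behind the grasp point. The pads swing forward as they close: fully open they stand 13 mm farther back than shut.
Start: joints at [-1.423, 0.053, 1.613, -0, 1.476, -0.119], TCP at [0.165, -0.603, 0.248] pointing down, gripper open.
Joint ranges: [-3.01, 3.01], [-1.01, 2.22], [0.06, 2.58], [-1.02, 4.17], [0.09, 2.62], [-3.14, 3.14]. Speed limits (rad/s): [2.57, 2.57, 3.14, 3.14, 3.14, 3.14].

### API

Orientations are given as a rotation vector (axis times angle).
In Python, from station import ctrl, cams, finder gives the robot as it stands.
- The arm moves only by the tool step_arm, never from a script. Its argument "moves" is a list of rows, each a list of 3 entries, a list of its own where there are three numbers: the shift along the tool's x, y, z in cm, then the turn, a rotation vector about the tool's x, y, z in degrees, then the opening, from 0 (shut) to 1 (fully open). A call has exactly 10 rows; each row is the pose to reach, as a shift and turn from the pose measured when the call began, along the tool's axes at that moment; what a row does not reach only later rows make up. A row lasts 1/12 s, in which the tool goes at most 41.7 mm and 7.16 degrees, less where a joint would pass 70% of its speed; a pose out of reach is approached as far as the arm can. A call with a gripper value outside its range is refused whole. The fingers move at their own pace and stop on an object; "grip_force" is the grip in N (left out, the last holds). Time passes only in rows, so rows that repeat a pose let the fingers close, or fill a call up. It gives the time, the measured TCP pose, the force and the opening at its end, in the units of the state.
- ctrl.get_obs(): the state, without advancing time (a new reading comes with each control period).
- cams.get_image(name): name is "scene" or "top" or "wrist"; returns a dict with "pixels" (384x512x3 uint8, blue, green, red), "fx", "fy", "cx", "cy" (pixels), "dist_coeffs" ([k1, k2, p1, p2, k3] as OpenCV has them; the pictures are not rectified), "position" and "attitude" of the camera in the world. Camera axes: x right, y up, looking along -z (the intrinsics and any distortion apply to the point x, -y, -z); pixel columns grow to the right and rows downward; lengths in m; the calibration is good to about 2 mm. A picture is of the moment at which its call begins. There is no depth.
- ctrl.finish_job(): hands the job in, once; it reports no verdict.
Trained networks look in the newest picture that a camera, given by its name, has taken for a name from the list of things; names that differ only in an ending like _2 or _b are one class to them, and where a whole thing is asked for, a point or a joint stands for the part that bears it (a point fixed in the world has none). Each returns a list of dicts, best first, with "conf" (0 to 1); they miss things now and then, are a little off and sometimes report something else, mostly with a low value. They report only what shows in the picture. A call takes as long as a camera call. They do not tell look-alikes from the thing itself.
- finder.find_in(camera, name): "at" ([column, row] in pixels, amid what is visible of it).
- finder.regions_of(camera, name): "region" (384x512 bool, what is visible of it) and "at" ([column, row] in pixels, amid what is visible of it).
- finder.tip_of(camera, name): "at" ([column, row] in pixels: a listed point, or the origin of a listed thing).
The state is a dict: "t": time; "q": joint angles; "dq": joint speeds; "effort": joint torques, N m; "tool_pos": TCP position; "tool_rot": TCP orientation; "contact_force": force on the tool from outside, world axes, zero at the start; "wrist_torque": the same for the moment, N m; "opening": finger opening in m.
Only numpy, scipy, OpenCV 4.12 (cv2) and the standard library are available. Lean on these libraries where they do the work, as an engineer would, in place of code of your own. Each camera call takes 0.05 s, during which the arm holds its last target. There are 200 camera calls.

## Working session

There is one attempt and no reset: what is moved stays moved. The work goes in short steps, Python scripts to look and compute and a tool call to move; the robot and the scene stay as the last step left them, time stands still between calls to the robot, and variables do not carry over. Pictures are saved under pics/ and viewed, on a budget of 10 in all, crops included, one or two more only if the job needs it, and the job is handed in when it is done.

Besides the shell and the picture viewer there is one more tool, called as name(argument=value, ...) on one line, values as JSON. step_arm: Moves the arm, as the interface text tells. Its arguments: {"type":"object","properties":{"moves":{"type":"array"},"grip_force":{"type":"number"}},"required":["moves"]}

```bash
mkdir -p pics; ls; cat > h.py <<'E'
import numpy as np, cv2
from scipy.spatial.transform import Rotation as R
from station import ctrl, cams, finder
def rot(a):
    a=np.array(a,float)
    if a.shape==(3,3): return a
    return R.from_rotvec(a).as_matrix() if a.size==3 else R.from_quat(a).as_matrix()
def ray(im,px):
    K=np.array([[im['fx'],0,im['cx']],[0,im['fy'],im['cy']],[0,0,1]])
    p=cv2.undistortPoints(np.array([[px]],float),K,np.array(im['dist_coeffs'],float))[0,0]
    d=rot(im['attitude'])@np.array([p[0],-p[1],-1]); return np.array(im['position']),d/np.linalg.norm(d)
def proj(im,P):
    K=np.array([[im['fx'],0,im['cx']],[0,im['fy'],im['cy']],[0,0,1]])
    c=rot(im['attitude']).T@(np.array(P,float)-im['position']); c=c*[1,-1,-1]
    return cv2.projectPoints(c[None],np.zeros(3),np.zeros(3),K,np.array(im['dist_coeffs'],float))[0][0,0]
def atz(im,px,z):
    o,d=ray(im,px); return o+d*(z-o[2])/d[2]
def tri(rs):
    A=sum(np.eye(3)-np.outer(d,d) for o,d in rs); b=sum((np.eye(3)-np.outer(d,d))@o for o,d in rs)
    return np.linalg.solve(A,b)
E
python3 - <<'E'
from h import *
np.set_printoptions(precision=3,suppress=True)
print(ctrl.get_obs())
I={}
for c in ['scene','top']:
    I[c]=cams.get_image(c); cv2.imwrite(f'pics/{c}0.png',I[c]['pixels']); print(c,I[c]['position'],I[c]['attitude'],I[c]['fx'],I[c]['dist_coeffs'])
for n in ['beaker_tall_center','beaker_tall_mouth','beaker_mid_center','beaker_short_center','drain_rack','viewer','viewer_head','lamp_lever_tip','syrup_bottle','ointment_jar']:
    for c in I:
        print(n,c,[(np.round(r['at'],1),round(r['conf'],2)) for r in finder.tip_of(c,n)])
print(ctrl.get_obs()['t'])
E
```

```text
pics
{'t': 0.0, 'q': array([-1.423,  0.053,  1.614, -0.   ,  1.476, -0.119]), 'dq': array([ 0.   ,  0.   ,  0.001,  0.001,  0.   , -0.   ]), 'effort': array([  0.001, -39.368, -37.017,  -0.   ,   0.007,  -0.   ]), 'tool_pos': array([ 0.165, -0.602,  0.247]), 'tool_rot': array([ 1.012,  1.325, -1.01 ]), 'contact_force': array([ 0.091,  0.117, -0.351]), 'wrist_torque': array([-0.072,  0.019, -0.035]), 'opening': 0.08551090710504437}
scene [ 1.014 -0.598  0.672] [0.866 0.301 0.582] 422.3834755471657 [-0.036  0.     0.     0.     0.   ]
top [ 0.452 -0.021  1.213] [ 0.098 -0.088 -1.589] 490.5143605223083 [0.024 0.    0.    0.    0.   ]
beaker_tall_center scene [(array([187.2, 237. ]), 0.97), (array([296.4, 229.5]), 0.86), (array([143. , 213.4]), 0.72)]
beaker_tall_center top [(array([259.8, 159.2]), 0.73), (array([336.2, 291.3]), 0.66), (array([335.1, 224.5]), 0.65), (array([377.2, 222.6]), 0.46)]
beaker_tall_mouth scene [(array([189.3, 258.5]), 0.81), (array([297. , 250.3]), 0.78), (array([145.7, 237. ]), 0.76), (array([225.5, 216.1]), 0.4)]
beaker_tall_mouth top [(array([262.5, 164.2]),
[... 213 characters left out ...]
([150. , 280.6]), 0.6)]
beaker_short_center top [(array([377.6, 219.8]), 0.7)]
drain_rack scene [(array([194.4, 265.3]), 0.6), (array([151. , 282.9]), 0.55)]
drain_rack top []
viewer scene [(array([318.1, 205.8]), 0.82)]
viewer top [(array([202.7, 172.5]), 0.95)]
viewer_head scene [(array([331.8, 174. ]), 0.76)]
viewer_head top [(array([198.7, 159.7]), 0.91), (array([202. , 171.9]), 0.61)]
lamp_lever_tip scene [(array([315.7, 146.5]), 0.66)]
lamp_lever_tip top [(array([155.4, 196.3]), 0.51)]
syrup_bottle scene [(array([311.7, 297.5]), 0.57)]
syrup_bottle top [(array([295.3, 122.4]), 0.97)]
ointment_jar scene [(array([266.8, 334.2]), 0.79)]
ointment_jar top [(array([342.7, 134.6]), 0.65)]
1.1
```

View pics/scene0.png

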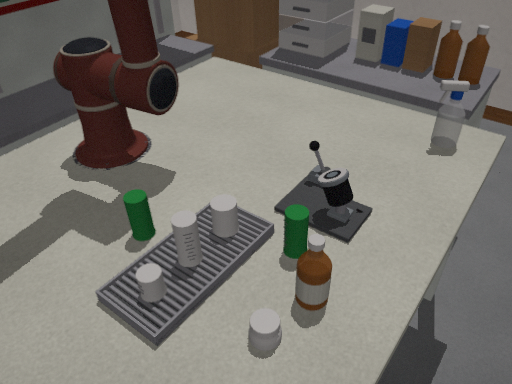

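View pics/top0.png

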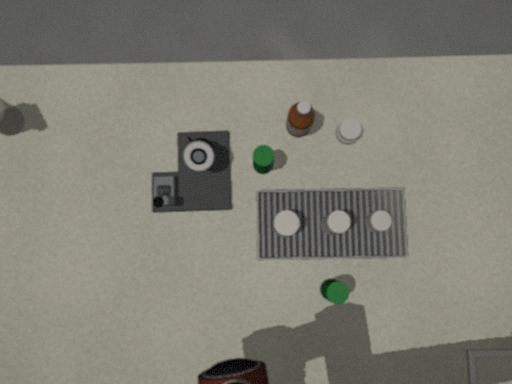

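The tall white beaker is on the middle peg (scene 187,237; top 337,222). The green decoys are at top (263,159) and (337,292). The lever ball is at top (157,201) and scene (315,146), and the lens is at top (199,156).

```bash
python3 - <<'E'
from h import *
np.set_printoptions(precision=4,suppress=True)
I={c:cams.get_image(c) for c in ['scene','top']}
def best(c,n,k): 
    L=finder.tip_of(c,n); 
    L=[r['at'] for r in L if np.hypot(*(np.array(r['at'])-k))<25]; return L[0] if L else k
for n,s,t in [('beaker_tall_center',(187,237),(336,224)),('beaker_tall_mouth',(189,258),(329,226)),('beaker_mid_center',(223,215),(282,223)),('beaker_short_center',(150,281),(377,220)),('viewer',(318,206),(202,172)),('viewer_head',(332,174),(199,156)),('lamp_lever_tip',(315,146),(157,201)),('syrup_bottle',(312,297),(295,122)),('ointment_jar',(267,334),(343,135))]:
    a,b=best('scene',n,s),best('top',n,t); P=tri([ray(I['scene'],a),ray(I['top'],b)])
    print(n,np.round(a,1),np.round(b,1),P,'res',proj(I['scene'],P)-a,proj(I['top'],P)-b)
# rack corners top at z=.028, plate corners at z=.014
for z,L in [(.028,[(257,190),(404,187),(407,257),(259,260)]),(.014,[(178,132),(229,131),(231,210),(152,212)]),(.0,[(263,165)]),(.13,[(287,223)]),]:
    for p in L: print(z,p,atz(I['top'],p,z))
print('beaker tops', atz(I['top'],(339,222),.13),atz(I['top'],(287,223),.095),atz(I['top'],(381,220),.075))
print('lens',atz(I['top'],(199,156),.115),'ball',atz(I['top'],(158,201),.11),'greens',atz(I['top'],(263,153),.11),atz(I['top'],(337,292),.11))
big=lambda im,x,y,w,h,f:cv2.resize(im['pixels'][y:y+h,x:x+w],None,fx=f,fy=f,interpolation=cv2.INTER_CUBIC)
a=big(I['scene'],265,130,120,110,5);b=big(I['top'],140,110,60*2,110,5)
cv2.imwrite('pics/crop1.png',cv2.resize(np.hstack([a,b]),(800,367)))
E
```

```text
beaker_tall_center [187.4 238.2] [332.9 225.7] [ 0.5152 -0.1951  0.0681] res [-1.3616  0.1123] [-0.9048 -0.7865]
beaker_tall_mouth [189.  259.1] [329.3 224.5] [ 0.5186 -0.1982  0.0113] res [ 0.6108 -0.0606] [0.4026 0.3468]
beaker_mid_center [225.6 214.6] [284.4 221.4] [ 0.5265 -0.0847  0.0591] res [-0.235   0.0247] [-0.1571 -0.1561]
beaker_short_center [150.7 280.1] [378.2 220.6] [ 0.525  -0.306   0.0513] res [-0.6752  0.0591] [-0.4359 -0.3243]
viewer [322.2 209.7] [202.6 173.9] [ 0.6568  0.116  -0.0035] res [-1.5442  0.2447] [-0.9125 -1.2157]
viewer_head [332.2 173.6] [196.2 157.4] [0.6746 0.1165 0.1125] res [-0.9355  0.1731] [-0.5478 -0.763 ]
lamp_lever_tip [312.7 146.5] [159.  198.7] [0.5788 0.1996 0.1084] res [ 0.686  -0.1315] [0.4714 0.6066]
syrup_bottle [307.7 300.6] [294.2 123.4] [ 0.7751 -0.1248 -0.011 ] res [ 3.4755 -0.524 ] [1.7225 2.1038]
ointment_jar [268.6 337. ] [346.3 136. ] [ 0.75   -0.247  -0.0093] res [-3.956   0.4535] [-1.9323 -2.1037]
0.028 (257, 190) [ 0.606  -0.0221  0.028 ]
0.028 (404, 187) [ 0.606 -0.379  0.028]
0.028 (407, 257) [ 0.4375 -0.3767  0.028 ]
0.028 (259, 260) [ 0.4369 -0.0235  0.028 ]
0.014 (178, 132) [0.758  0.1725 0.014 ]
0.014 (229, 131) [0.758  0.0449 0.014 ]
0.014 (231, 210) [0.5596 0.0427 0.014 ]
0.014 (152, 212) [0.5586 0.2366 0.014 ]
0.0 (263, 165) [ 0.6725 -0.0384  0.    ]
0.13 (287, 223) [ 0.518  -0.0867  0.13  ]
beaker tops [ 0.5179 -0.2014  0.13  ] [ 0.5201 -0.0889  0.095 ] [ 0.524  -0.3076  0.075 ]
lens [0.6755 0.1085 0.115 ] ball [0.5748 0.2026 0.11  ] greens [ 0.6804 -0.0374  0.11  ] [ 0.3647 -0.194   0.11  ]
```

View pics/crop1.png

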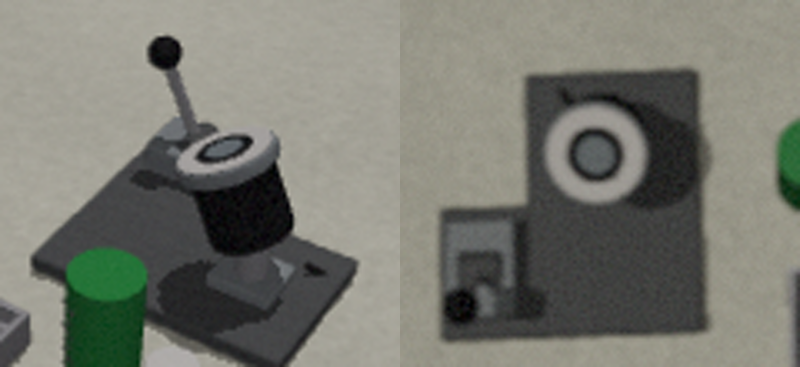

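```bash
cat >> h.py <<'E'
def plan(pos,xdir=None,zdir=None):
    """shift (cm, tool axes) and turn (deg, tool axes) to a TCP target"""
    o=ctrl.get_obs(); M=rot(o['tool_rot']); s=M.T@(np.array(pos)-o['tool_pos'])*100
    t=np.zeros(3)
    if xdir is not None:
        x=np.array(xdir,float); x/=np.linalg.norm(x); z=np.array(zdir,float); z-=x*(x@z); z/=np.linalg.norm(z)
        t=np.degrees(R.from_matrix(M.T@np.column_stack([x,np.cross(z,x),z])).as_rotvec())
    print('pos',o['tool_pos'],'t',o['t'],'shift',s.round(2),'turn',t.round(1)); return s,t
E
python3 - <<'E'
from h import *
np.set_printoptions(precision=3,suppress=True)
print(rot(ctrl.get_obs()['tool_rot']),ctrl.tcp_to_tips)
for z in [(1,0,0),(-1,0,0),(0,1,0),(0,-1,0)]: plan((.5,.203,.25),(0,0,-1),z)
E
```

```text
[[-0.     0.965  0.264]
 [ 0.     0.264 -0.965]
 [-1.    -0.    -0.   ]] 0.017
pos [ 0.165 -0.603  0.248] t 2.1 shift [ -0.17  53.58 -68.9 ] turn [-74.7  -0.    0. ]
pos [ 0.165 -0.603  0.248] t 2.1 shift [ -0.17  53.58 -68.9 ] turn [105.3   0.    0. ]
pos [ 0.165 -0.603  0.248] t 2.1 shift [ -0.17  53.58 -68.9 ] turn [-164.7   -0.    -0. ]
pos [ 0.165 -0.603  0.248] t 2.1 shift [ -0.17  53.58 -68.9 ] turn [15.3 -0.   0. ]
```

step_arm(moves=[[[0, 26, -33], [-70, 0, 0], 0], [[0, 26, -33], [-70, 0, 0], 0], [[0, 26, -33], [-70, 0, 0], 0], [[0, 26, -33], [-70, 0, 0], 0], [[0, 26, -33], [-70, 0, 0], 0], [[0, 26, -33], [-70, 0, 0], 0], [[0, 26, -33], [-70, 0, 0], 0], [[0, 26, -33], [-70, 0, 0], 0], [[0, 26, -33], [-70, 0, 0], 0], [[0, 26, -33], [-70, 0, 0], 0]])

```text
t: 2.93
tool_pos: [0.3275, -0.2174, 0.2486]
tool_rot: [0.06, 1.569, -0.061]
contact_force: [0.8, -0.4, 0.5]
opening: 0.0002
```

```bash
python3 -c "
from h import *
np.set_printoptions(precision=3,suppress=True)
plan((.5,.203,.25),(0,0,-1),(1,0,0));o=ctrl.get_obs();print(o['q'],o['opening'])"
```

```text
pos [ 0.327 -0.217  0.249] t 2.9333 shift [-0.16 43.25 13.95] turn [-4.4  0.1  0. ]
[-0.776 -0.557  2.116  0.     1.581 -0.699] 0.0001993753150260255
```

step_arm(moves=[[[0, 43, 15], [-4.4, 0, 0], 0], [[0, 43, 15], [-4.4, 0, 0], 0], [[0, 43, 15], [-4.4, 0, 0], 0], [[0, 43, 15], [-4.4, 0, 0], 0], [[0, 43, 15], [-4.4, 0, 0], 0], [[0, 43, 15], [-4.4, 0, 0], 0], [[0, 43, 15], [-4.4, 0, 0], 0], [[0, 43, 15], [-4.4, 0, 0], 0], [[0, 43, 15], [-4.4, 0, 0], 0], [[0, 43, 15], [-4.4, 0, 0], 0]])

```text
t: 3.77
tool_pos: [0.4945, 0.165, 0.2486]
tool_rot: [-0.001, 1.569, -0.001]
contact_force: [0.7, -1.4, 0.4]
opening: -0.0002
```

```bash
python3 -c "
from h import *
np.set_printoptions(precision=3,suppress=True)
plan((.515,.203,.108),(0,0,-1),(1,0,0))
im=cams.get_image('wrist');cv2.imwrite('pics/w1.png',im['pixels'])
for n in ['lamp_lever_tip','viewer_head','viewer']:
  for r in finder.tip_of('wrist',n): print(n,r['at'],r['conf'],atz(im,r['at'],{'lamp_lever_tip':.109,'viewer_head':.115,'viewer':0}[n]))
"
```

```text
pos [0.494 0.165 0.249] t 3.7667 shift [14.06  3.81  2.03] turn [0.  0.1 0. ]
lamp_lever_tip [352.5, 134.7] 0.84 [0.576 0.206 0.109]
viewer_head [461.0, 240.1] 0.65 [0.677 0.115 0.115]
viewer [379.8, 201.4] 0.68 [0.651 0.112 0.   ]
```

View pics/w1.png

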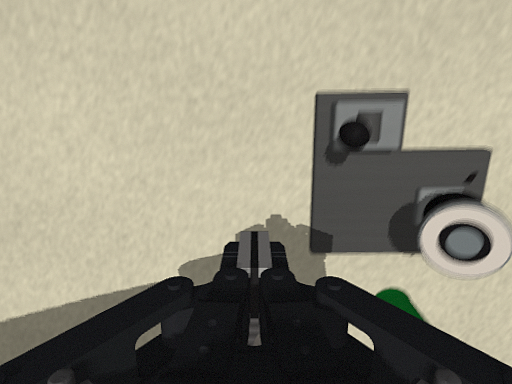

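step_arm(moves=[[[0, 3.9, 2], [0, 0, 0], 0], [[0, 3.9, 2], [0, 0, 0], 0], [[4, 3.9, 2], [0, 0, 0], 0], [[8, 3.9, 2], [0, 0, 0], 0], [[11, 3.9, 2], [0, 0, 0], 0], [[13.7, 3.9, 2], [0, 0, 0], 0], [[13.7, 3.9, 2.5], [0, 0, 0], 0], [[13.7, 3.9, 3.5], [0, 0, 0], 0], [[13.7, 3.9, 4.5], [0, 0, 0], 0], [[13.7, 3.9, 5], [0, 0, 0], 0]])

```text
t: 4.8
tool_pos: [0.5477, 0.2022, 0.1147]
tool_rot: [-0.001, 1.564, 0.0]
contact_force: [-0.0, -0.1, 1.2]
opening: 0.0
```

```bash
python3 -c "
from h import *
np.set_printoptions(precision=3,suppress=True)
plan((.618,.204,.112),(0,0,-1),(1,0,0))
a=cams.get_image('scene');b=cams.get_image('top')
A=finder.tip_of('scene','lamp_lever_tip');B=finder.tip_of('top','lamp_lever_tip');print(A,B)
cv2.imwrite('pics/s2.png',cv2.resize(a['pixels'][80:240,230:400],None,fx=4,fy=4)[:600])
"
```

```text
pos [0.548 0.202 0.115] t 4.8 shift [0.31 0.17 7.03] turn [0.  0.4 0. ]
[{'at': [312.6, 142.4], 'conf': 0.65}] []
```

View pics/s2.png

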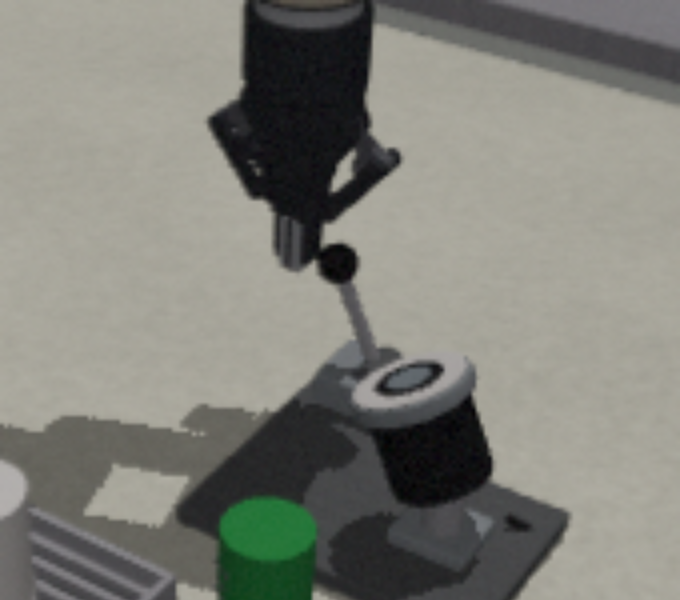

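The closed fingertips stand just on the robot's side of the ball (crop 338,262). Next I push it over.

step_arm(moves=[[[0.3, 0.2, 1], [0, 0, 0], 0], [[0.3, 0.2, 2], [0, 0, 0], 0], [[0.3, 0.2, 3], [0, 0, 0], 0], [[0.3, 0.2, 4], [0, 0, 0], 0], [[0.3, 0.2, 5], [0, 0, 0], 0], [[0.3, 0.2, 5.8], [0, 0, 0], 0], [[0.3, 0.2, 6.4], [0, 0, 0], 0], [[0.3, 0.2, 6.8], [0, 0, 0], 0], [[0.3, 0.2, 7.1], [0, 0, 0], 0], [[0.3, 0.2, 7.1], [0, 0, 0], 0]])

```text
t: 5.83
tool_pos: [0.6166, 0.2045, 0.1096]
tool_rot: [-0.002, 1.568, 0.0]
contact_force: [0.6, -1.3, 0.3]
opening: 0.0002
```

```bash
python3 -c "
from h import *
np.set_printoptions(precision=3,suppress=True)
plan((.618,.204,.112),(0,0,-1),(1,0,0))
a=cams.get_image('scene')
A=finder.tip_of('scene','lamp_lever_tip');print(A)
for th in [.7,.85,.95,1.0]:
  print(th,proj(a,(.609+.08*np.sin(th-.5),.205,.036+.08*np.cos(th-.5))))
cv2.imwrite('pics/s3.png',cv2.resize(a['pixels'][80:220,250:400],None,fx=4,fy=4))
"
```

```text
pos [0.617 0.204 0.11 ] t 5.8333 shift [-0.24 -0.05  0.14] turn [0.1 0.1 0.1]
[{'at': [338.8, 156.2], 'conf': 0.61}]
0.7 [330.958 149.045]
0.85 [335.023 151.632]
0.95 [337.592 153.651]
1.0 [338.822 154.74 ]
```

View pics/s3.png

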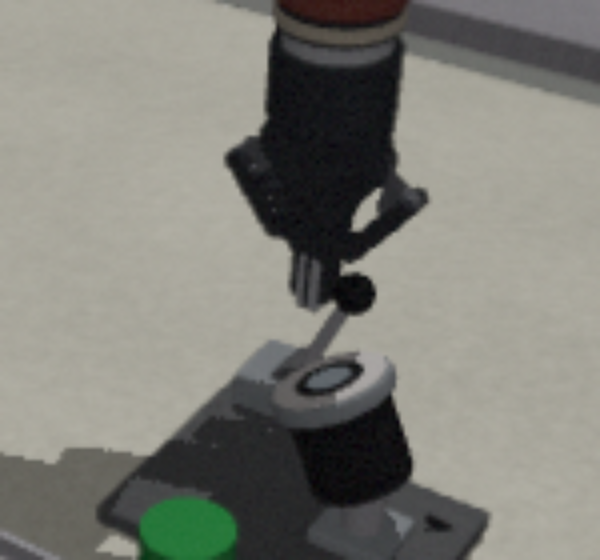

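The ball is now leaning over, away from the robot, at scene (339,156), which matches about 1.0 rad. I'll push a few mm more so it reaches the stop, then back off and rise.

step_arm(moves=[[[0, 0, 0.3], [0, 0, 0], 0], [[0, 0, 0.5], [0, 0, 0], 0], [[0, 0, 0.5], [0, 0, 0], 0], [[0, 0, 0.5], [0, 0, 0], 0], [[0, 0, -1.5], [0, 0, 0], 0], [[0, 0, -4], [0, 0, 0], 0], [[-3, 0, -5], [0, 0, 0], 0], [[-7, 0, -5], [0, 0, 0], 0], [[-11, 0, -5], [0, 0, 0], 0.5], [[-14, 0, -5], [0, 0, 0], 1]])

```text
t: 6.77
tool_pos: [0.5663, 0.2049, 0.2538]
tool_rot: [-0.001, 1.564, 0.001]
contact_force: [0.1, -0.4, 1.1]
opening: 0.0234
```

```bash
python3 -c "
from h import *
np.set_printoptions(precision=3,suppress=True)
plan((.519,-.200,.25),(0,0,-1),(1,0,0))
a=cams.get_image('scene')
print(finder.tip_of('scene','lamp_lever_tip'))
"
```

```text
pos [0.566 0.205 0.254] t 6.7667 shift [  0.35 -40.48  -4.8 ] turn [ 0.1  0.4 -0. ]
[{'at': [340.9, 156.2], 'conf': 0.59}]
```

step_arm(moves=[[[0, -40.5, -4.8], [0, 0, 0], 1], [[0, -40.5, -4.8], [0, 0, 0], 1], [[0, -40.5, -4.8], [0, 0, 0], 1], [[0, -40.5, -4.8], [0, 0, 0], 1], [[0, -40.5, -4.8], [0, 0, 0], 1], [[0, -40.5, -4.8], [0, 0, 0], 1], [[0, -40.5, -4.8], [0, 0, 0], 1], [[0, -40.5, -4.8], [0, 0, 0], 1], [[0, -40.5, -4.8], [0, 0, 0], 1], [[0, -40.5, -4.8], [0, 0, 0], 1]])

```text
t: 7.7
tool_pos: [0.521, -0.2025, 0.2567]
tool_rot: [0.001, 1.554, 0.001]
contact_force: [0.7, 0.0, 0.7]
opening: 0.0856
```

```bash
python3 -c "
from h import *
np.set_printoptions(precision=3,suppress=True)
im=cams.get_image('wrist');cv2.imwrite('pics/w2.png',im['pixels'])
for n in ['beaker_tall_center','beaker_mid_center','beaker_short_center']:
  for r in finder.regions_of('wrist',n):
    g=r['region'];ys,xs=np.nonzero(g); print(n,round(r['conf'],2),r['at'],xs.min(),xs.max(),ys.min(),ys.max(),atz(im,r['at'],.1))
for p in [(.519,-.2,.13),(.519,-.175,.13),(.544,-.2,.13),(.494,-.2,.13)]: print(proj(im,p))
plan((.519,-.200,.10),(0,0,-1),(1,0,0))
"
```

```text
beaker_tall_center 0.84 [255.4, 177.7] 223 282 136 213 [ 0.526 -0.202  0.1  ]
beaker_tall_center 0.7 [403.5, 10.7] 373 465 0 31 [ 0.642 -0.066  0.1  ]
beaker_tall_center 0.63 [88.2, 163.4] 42 142 131 199 [ 0.377 -0.188  0.1  ]
beaker_mid_center 0.57 [253.1, 38.2] 219 288 2 83 [ 0.524 -0.086  0.1  ]
beaker_short_center 0.86 [256.0, 257.1] 234 278 226 286 [ 0.526 -0.282  0.1  ]
[248.126 184.767]
[247.983 154.586]
[278.522 184.65 ]
[217.625 184.882]
pos [ 0.522 -0.2    0.256] t 7.9 shift [15.63 -0.04 -0.52] turn [-0.   0.9 -0.2]
```

View pics/w2.png

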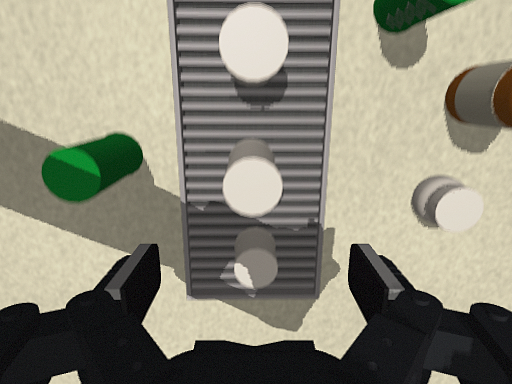

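The tall beaker's top is at (252,186), which gives (0.5225, -0.201), centred between the jaws. I'll go down with the jaws opening along x, clear of the neighbours.

step_arm(moves=[[[3, -0.05, 0], [0, 0.9, 0], 1], [[7, -0.05, 0], [0, 0.9, 0], 1], [[11, -0.05, 0], [0, 0.9, 0], 1], [[14, -0.05, 0], [0, 0.9, 0], 1], [[15.6, -0.05, 0], [0, 0.9, 0], 1], [[15.6, -0.05, 0], [0, 0.9, 0], 1], [[15.6, -0.05, 0], [0, 0.9, 0], 0.7], [[15.6, -0.05, 0], [0, 0.9, 0], 0.5], [[15.6, -0.05, 0], [0, 0.9, 0], 0.3], [[15.6, -0.05, 0], [0, 0.9, 0], 0.3]], grip_force=35)

```text
t: 8.73
tool_pos: [0.5255, -0.2005, 0.1027]
tool_rot: [0.001, 1.566, 0.001]
contact_force: [0.4, 0.1, 2.4]
opening: 0.0487
```

step_arm(moves=[[[0, 0, 0], [0, 0, 0], 0], [[0, 0, 0], [0, 0, 0], 0], [[0, 0, 0], [0, 0, 0], 0], [[-1, 0, 0], [0, 0, 0], 0], [[-3, 0, 0], [0, 0, 0], 0], [[-6, 0, 0], [0, 0, 0], 0], [[-9, 0, 0], [0, 0, 0], 0], [[-12, 0, 0], [0, 0, 0], 0], [[-15, 0, 0], [0, 0, 0], 0], [[-17, 0, 0], [0, 0, 0], 0]])

```text
t: 9.57
tool_pos: [0.5254, -0.2012, 0.2772]
tool_rot: [-0.001, 1.562, -0.001]
contact_force: [0.1, 0.2, 0.0]
opening: 0.0485
```

```bash
python3 -c "
from h import *
np.set_printoptions(precision=3,suppress=True)
L=np.array([.676,.112,.115]);d=np.array([-np.sin(np.radians(25)),0,np.cos(np.radians(25))])
plan(L+d*.172,-d,(1,0,0)); print(ctrl.get_obs()['q'],ctrl.get_obs()['opening'])
I={c:cams.get_image(c) for c in ['scene','top']}
cv2.imwrite('pics/s4.png',I['scene']['pixels'])
for c in I:
 for n in ['beaker_tall_center','beaker_tall_mouth','lamp_lever_tip']: print(c,n,[(np.round(r['at'],1),round(r['conf'],2)) for r in finder.tip_of(c,n)])
"
```

```text
pos [ 0.525 -0.201  0.277] t 9.5667 shift [ 0.67 31.32  7.78] turn [  0.  -24.5   0.1]
[-0.499 -0.117  1.731  0.003  1.52  -0.5  ] 0.048538415349757585
scene beaker_tall_center [(array([176., 169.]), 0.82), (array([294.8, 229.3]), 0.79), (array([142.5, 215.4]), 0.65)]
scene beaker_tall_mouth [(array([293.8, 248.7]), 0.81), (array([181.3, 191.9]), 0.69), (array([142.7, 235.1]), 0.65)]
scene lamp_lever_tip [(array([340.2, 155.9]), 0.48), (array([266.1, 333.9]), 0.23), (array([308.1, 301. ]), 0.22), (array([177.2, 167.7]), 0.15)]
top beaker_tall_center [(array([259.2, 159.4]), 0.76)]
top beaker_tall_mouth [(array([264.2, 161.3]), 0.75)]
top lamp_lever_tip [(array([156.4, 169.4]), 0.58), (array([203.7, 172.4]), 0.18)]
```

View pics/s4.png

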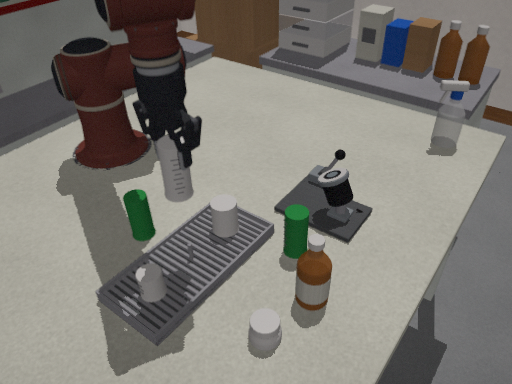

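The beaker is lifted (scene 175,170), the neighbours are undisturbed, and the lever stays over. Now I carry it across and tilt it.

step_arm(moves=[[[0, 2, 0.5], [0, 0, 0], 0], [[0, 5, 1.3], [0, -2, 0], 0], [[0, 8.5, 2.2], [0, -5, 0], 0], [[0, 12, 3], [0, -8, 0], 0], [[0, 15.5, 4], [0, -11, 0], 0], [[0, 19, 5], [0, -14, 0], 0], [[0, 22.5, 6], [0, -17, 0], 0], [[0, 26, 6.8], [0, -20, 0], 0], [[0.3, 29, 7.4], [0, -22.5, 0], 0], [[0.6, 31.3, 7.8], [0, -24.5, 0], 0]])

```text
t: 10.8
tool_pos: [0.6013, 0.1152, 0.2639]
tool_rot: [0.002, 1.142, 0.004]
contact_force: [0.5, -1.4, -0.6]
opening: 0.0487
```

```bash
cat > chk.py <<'E'
from h import *
np.set_printoptions(precision=3,suppress=True)
L=np.array([.676,.112,.115]);d=np.array([-np.sin(np.radians(25)),0,np.cos(np.radians(25))])
plan(L+d*.173,-d,(1,0,0)); o=ctrl.get_obs();print(o['opening'],o['dq'],o['contact_force'])
I={c:cams.get_image(c) for c in ['scene','top','wrist']}
cv2.imwrite('pics/s5.png',np.vstack([cv2.resize(I['scene']['pixels'][70:240,220:400],(540,510))]))
print('expected scene mouth',proj(I['scene'],L+.09*d),'centre',proj(I['scene'],L+.145*d))
for c in I:
 for n in ['beaker_tall_center','beaker_tall_mouth','lamp_lever_tip','viewer_head','beaker_mid_center','beaker_short_center']: print(c,n,[(np.round(r['at'],1),round(r['conf'],2)) for r in finder.tip_of(c,n)])
E
python3 chk.py
```

```text
pos [0.601 0.115 0.264] t 10.8 shift [-0.65 -0.31  0.47] turn [ 0.  -0.4 -0.2]
0.04870921609342138 [ 0.54   0.066  0.086 -0.297 -0.537  0.627] [ 0.48  -1.397 -0.641]
expected scene mouth [318.644 137.647] centre [310.687 114.156]
scene beaker_tall_center [(array([143.2, 216.3]), 0.97), (array([295.1, 233.2]), 0.89), (array([310.6, 115.6]), 0.71)]
scene beaker_tall_mouth [(array([143.7, 236.7]), 0.94), (array([316.8, 140.8]), 0.65)]
scene lamp_lever_tip [(array([310.2, 116.4]), 0.7), (array([335.7, 152.5]), 0.64)]
scene viewer_head [(array([332.6, 173.1]), 0.84)]
scene beaker_mid_center [(array([223.4, 216.2]), 0.91)]
scene beaker_short_center [(array([149.5, 277.8]), 0.6)]
top beaker_tall_center [(array([336.2, 294.3]), 0.83), (array([189.1, 179.8]), 0.49)]
top beaker_tall_mouth [(array([263.5, 163.2]), 0.86), (array([328.1, 288.1]), 0.65), (array([187.2, 173.6]), 0.52)]
top lamp_lever_tip [(array([156.4, 167.9]), 0.46)]
top viewer_head [(array([198.3, 156.5]), 0.62)]
top beaker_mid_center [(array([284.6, 221.1]), 0.94)]
top beaker_short_center [(array([376., 222.]), 0.62)]
wrist beaker_tall_center []
wrist beaker_tall_mouth []
wrist lamp_lever_tip [(array([231.1,  75.1]), 0.65)]
wrist viewer_head [(array([265.6, 182.5]), 0.58)]
wrist beaker_mid_center [(array([108. , 359.6]), 0.87)]
wrist beaker_short_center []
```

View pics/s5.png

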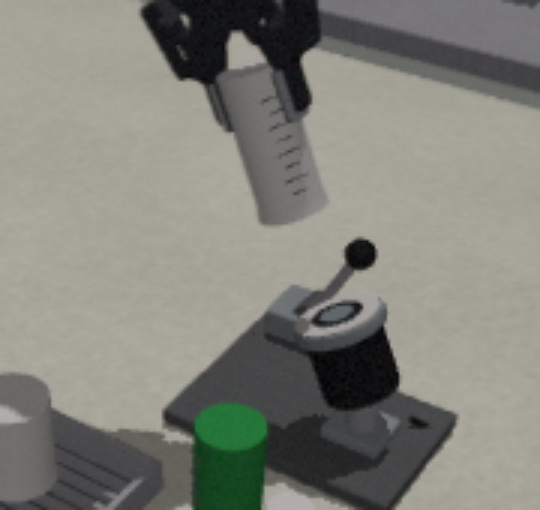

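The mouth is over the lens, in line with it. I'll make a small correction after a fresh reading.

```bash
python3 -c "
from h import *
np.set_printoptions(precision=3,suppress=True)
L=np.array([.676,.112,.115]);d=np.array([-np.sin(np.radians(25)),0,np.cos(np.radians(25))])
plan(L+d*.173,-d,(1,0,0))
I={c:cams.get_image(c) for c in ['scene','top','wrist']}
P=lambda a,b:tri([ray(I['scene'],a),ray(I['top'],b)])
print('lens',P((332.4,173.4),(197.5,156.8)),tri([ray(I['wrist'],(265.6,182.5)),ray(I['scene'],(332.4,173.4))]),atz(I['wrist'],(265.6,182.5),.115)); m=P((316.8,140.8),(187.2,173.6)); print('mouth',m,'along',(m-L)@d,'off',m-L-d*((m-L)@d)); print('centre',P((310.6,115.6),(189.1,179.8)))
"
```

```text
pos [0.602 0.113 0.265] t 11.85 shift [-0.54 -0.07  0.35] turn [-0.1 -0.4 -0.2]
lens [0.676 0.113 0.115] [0.681 0.108 0.121] [0.684 0.106 0.115]
mouth [0.625 0.127 0.177] along 0.0772778785899022 off [-0.018  0.015 -0.008]
centre [0.606 0.117 0.237]
```

step_arm(moves=[[[-0.3, 0, 0.2], [0, -0.4, 0], 0], [[-0.5, -0.1, 0.4], [0, -0.4, 0], 0], [[-0.5, -0.1, 0.4], [0, -0.4, 0], 0], [[-0.5, -0.1, 0.4], [0, -0.4, 0], 0], [[-0.5, -0.1, 0.4], [0, -0.4, 0], 0], [[-0.5, -0.1, 0.4], [0, -0.4, 0], 0], [[-0.5, -0.1, 0.4], [0, -0.4, 0], 0], [[-0.5, -0.1, 0.4], [0, -0.4, 0], 0], [[-0.5, -0.1, 0.4], [0, -0.4, 0], 0], [[-0.5, -0.1, 0.4], [0, -0.4, 0], 0]])

```text
t: 12.83
tool_pos: [0.6035, 0.1118, 0.2716]
tool_rot: [0.003, 1.135, 0.002]
contact_force: [0.1, -0.2, -0.6]
opening: 0.0487
```

```bash
python3 -c "
from h import *
np.set_printoptions(precision=3,suppress=True)
L=np.array([.676,.112,.115]);d=np.array([-np.sin(np.radians(25)),0,np.cos(np.radians(25))])
plan(L+d*.173,-d,(1,0,0)); o=ctrl.get_obs(); print(o['opening'],o['dq'])
im=cams.get_image('scene'); reg=[r for r in finder.regions_of('scene','beaker_tall_center') if abs(r['at'][0]-311)<15 and abs(r['at'][1]-114)<20]
v=np.array(im['pixels']).copy()
def circ(c,r,col):
  e=np.cross(d,[0,1,0]); pts=[proj(im,c+r*(np.cos(t)*e+np.sin(t)*np.array([0,1,0]))) for t in np.linspace(0,6.28,60)]
  for p in pts: cv2.circle(b,tuple(int(x) for x in (p-[250,70])*4),1,col,-1)
b=cv2.resize(v[70:220,250:390],None,fx=4,fy=4)
circ(L,.036,(0,0,255)); circ(L+.09*d,.027,(0,255,0)); circ(L+.2*d,.025,(255,0,0))
cv2.imwrite('pics/s6.png',b)
print(finder.tip_of('scene','beaker_tall_mouth'))
"
```

```text
pos [0.603 0.112 0.272] t 12.8333 shift [-0.04  0.02 -0.05] turn [-0.1 -0.  -0.2]
0.04874834749408233 [ 0.     0.    -0.002 -0.001 -0.    -0.   ]
[{'at': [320.2, 135.1], 'conf': 0.88}, {'at': [322.6, 208.8], 'conf': 0.7}, {'at': [143.0, 235.1], 'conf': 0.63}, {'at': [293.8, 249.3], 'conf': 0.61}]
```

View pics/s6.png

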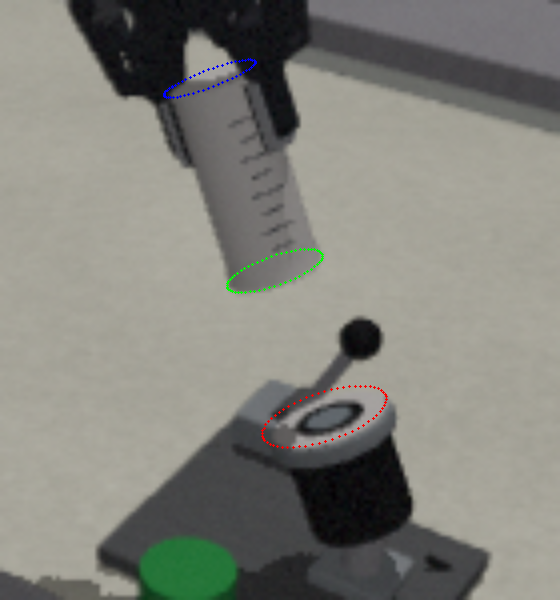

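The green target circle sits on the beaker's mouth. The real lens is about 1.5 px (roughly 3 mm) from the modelled one, well inside tolerance.

```bash
python3 -c "
from station import ctrl
print(ctrl.finish_job(), ctrl.get_obs()['t'])"
```

```text
the job is handed in; nothing more can be done
the job is handed in; nothing more can be done
```

I switched the lamp on, then lifted the tall white beaker off the middle peg. I handed the job in at about 13 s with the beaker held still in front of the lens; the hand-in gives no verdict.

- **Lever:** the ball was seen at scene pixel (340,156) after the push, which matches about 1.0 rad. It was still over in the last picture.
- **Beaker:** the final arm reading puts the mouth about 90 mm out on the lens axis, with the beaker within about 1° of it. In the last scene picture the mouth fits the predicted circle.
- **Grip and stillness:** the fingers are open 48.7 mm on the beaker, and the joints are at rest.
- **Other objects:** the middle and short beakers, bottle and jar looked unmoved in the pictures after the lift. I did not re-measure the bottle and jar at the end.

Two checks disagreed slightly. The lens position differed by 3–8 mm between cameras. A rough two-camera estimate of the mouth, taken before the last correction, was about 20 mm off the axis. I set that one aside because the gripper hid most of the beaker from the top camera.

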